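# Set the sample number on the balance's thumbwheel unit

### The job

The next rock sample to be weighed is number 42: on the thumbwheel unit with the blue band, set the left wheel to 4 and the right wheel to 2 (left and right as seen from its banded front), each yellow bar lined up with its row of that many dots. Do not touch the orange-banded unit, which belongs to another instrument, and let go of the wheels when done.

Things in the scene. Friction and masses are not known exactly. Their poses are not given: they have to be found in the camera images.
- blue_unit: The unit to set: fixed white box, 140 (x) by 170 (y) by 42 mm high, a blue band on its front (-x) face and front top edge. Origin: centre of underside, z up; front faces the robot within 20 degrees. Two thumbwheels stand out of its top: left at y +35, right at y -35. Outside each, rows of 1, 2, 3, 4, 5 black dots at x -40, -21, 0, 21, 40 mark the settings of the bar above them.
- left_wheel (a joint): Left grey thumbwheel of the blue unit: radius 28, 20 wide, axle along the unit's y at x 0, z 30. A 5 thick web on it bears a yellow bar, diameter 14, 26 long along y. Value a (rad): bar's angle from upright, + to the unit's +x; bar centre in the unit's frame x = 60 sin a, y = +35, z = 30 + 60 cos a (mm). Settings 1..5: a = -0.72, -0.36, 0, 0.36, 0.72. No clicks; stays where left; 1.5 N turns it.
- right_wheel (a joint): Right grey thumbwheel of the blue unit: radius 28, 20 wide, axle along the unit's y at x 0, z 30. A 5 thick web on it bears a yellow bar, diameter 14, 26 long along y. Value a (rad): bar's angle from upright, + to the unit's +x; bar centre in the unit's frame x = 60 sin a, y = -35, z = 30 + 60 cos a (mm). Settings 1..5: a = -0.72, -0.36, 0, 0.36, 0.72. No clicks; stays where left; 1.5 N turns it.
- orange_unit: The unit not to touch: of the same build, size and frame as the blue one, wheels included (up to 97 mm high), but with an orange band. Fixed, beside the blue unit, on either side of it.
Not all that is in view belongs to the job. Leave any purple look-alike of the blue_unit alone.

How it is judged:
By the outcome, as a careful person would: the job done as asked, in the order asked, and still so for the second after the job is handed in, with the robot touching nothing.
It also fails if it takes over 37 s, if anything falls off the work surface, if the arm or the gripper's body presses on something with over 40 N, if the wrist force passes 120 N, or if a joint passes its speed limit or range.

### The arm

A 6-joint arm with a two-finger parallel gripper is mounted at the origin on the work surface. World frame = base frame: x ahead of the robot, y to its left, z up, the work surface at z = 0. Lengths are in m, angles in degrees, forces in N, time in s.
With the tool pointing down it reaches from about 0.375 to 0.925 m from the base axis. Payload 5.7 kg.
Tool frame: the origin (TCP) lies midway between the tips of the shut fingers; the grasp point (between the pads) lies 19 mm behind it; z points along the fingers, x is the direction in which the jaws open and shut, and the axes are right-handed (so a half turn about z gives the same grasp; the last joint's range is limited). The gripper opens to 88 mm and grips with 3 to 60 N. Pads are 20 mm wide; open, the fingers measure 115 mm over their backs; the gripper's body (75 mm by 178 mm) begins 61 mm behind the grasp point.
Start: joints at [60.957, 20.558, 86.54, -0, 72.909, -6.595], TCP at [0.229, 0.555, 0.223] pointing down, gripper open.
Joint ranges: [-170.27, 170.27], [-57.76, 135], [12.27, 136.19], [-55.21, 235.2], [11.17, 155.16], [-170.74, 170.74]. Speed limits (degrees/s): [136.94, 136.94, 180, 180, 180, 180].

### API

Orientations are given as [roll, pitch, yaw] about the fixed x, y, z axes, in that order (R = Rz(yaw) Ry(pitch) Rx(roll)).
In Python, from bench import status, vision, r gives the robot as it stands.
- The arm moves only by the shell command python3 -m crank 'ROWS' [OPENING] [FORCE]. ROWS is JSON, a list of rows, each a list of 6 numbers: the shift along the tool's x, y, z in m, then the turn, a rotation vector about the tool's x, y, z in rad. A call has 1 to 12 rows; each row is the pose to reach, as a shift and turn from the pose measured when the call began, along the tool's axes at that moment; what a row does not reach only later rows make up. A row lasts 1/8 s, in which the tool goes at most 62.5 mm and 10.7 degrees, less where a joint would pass 70% of its speed; a pose out of reach is approached as far as the arm can. A call with a gripper value outside its range is refused whole. OPENING is the opening in per cent of the stroke, from 0 (shut) to 100 (fully open), set as the call begins (- or left out, the last holds). The fingers move at their own pace and stop on an object; FORCE is the grip in N (left out, the last holds). Time passes only in rows, so rows that repeat a pose let the fingers close. It gives the time, the measured TCP pose, the force and the opening at its end, in the units of the state.
- status.get_obs(): the state, without advancing time (a new reading comes with each control period).
- vision.capture(name): name is "scene" or "top" or "wrist"; returns (picture, depth): 420x560x3 uint8, blue, green, red; 420x560 float32, m along the optical axis (not along the pixel's ray), 0 where there is no reading.
- vision.camera_model(name): a dict with "vertical_fov" (degrees; the focal length in pixels is half the picture's height over the tangent of half this angle, whatever the lens; pixels are square), "cx", "cy" (the principal point, pixels), "k1" (the pictures are not rectified: a ray, as slopes to the right and down, at radius r is drawn at 1 + k1 r^2 times it, then the intrinsics apply), "T" (4x4, takes a point from camera to world coordinates); the wrist camera has in their place "mount" (4x4, takes a point from camera to tool coordinates, whose origin is the TCP and whose axes are the tool frame's). Camera axes: x right, y up, looking along -z (the intrinsics and any distortion apply to the point x, -y, -z); pixel columns grow to the right and rows downward; lengths in m; the calibration is good to about 2 mm. A picture is of the moment at which its call begins: read the wrist's pose just before it. camera_model takes no time and is no camera call.
- r.sign_off(): hands the job in, once; it reports no verdict.
Trained networks look in the newest picture that a camera, given by its name, has taken for a name from the list of things; names that differ only in an ending like _2 or _b are one class to them, and where a whole thing is asked for, a point or a joint stands for the part that bears it (a point fixed in the world has none). Each returns a list of dicts, best first, with "conf" (0 to 1); they miss things now and then, are a little off and sometimes report something else, mostly with a low value. They report only what shows in the picture. A call takes as long as a camera call. They do not tell look-alikes from the thing itself.
- vision.recognise(thing, camera): "extent" ([left, top, right, bottom] in pixels, round what is visible of it).
- vision.cut_out(thing, camera): "pixels" (420x560 bool, what is visible of it) and "extent" ([left, top, right, bottom] in pixels, round what is visible of it).
The state is a dict: "t": time; "qpos": joint angles; "joint_vel": joint speeds; "effort": joint torques, N m; "ee_pos": TCP position; "eef_rot": TCP orientation; "contact_force": force on the tool from outside, world axes, zero at the start; "ft_torque": the same for the moment, N m; "gripper_width": finger opening in m.
Only numpy, scipy, OpenCV 4.12 (cv2) and the standard library are available. Lean on these libraries where they do the work, as an engineer would, in place of code of your own. Each camera call takes 0.05 s, during which the arm holds its last target.

## Working session

There is one attempt and no reset: what is moved stays moved. The work goes in short steps, Python scripts to look and compute and a shell command to move; the robot and the scene stay as the last step left them, time stands still between calls to the robot, and variables do not carry over. Pictures are saved under pics/ and viewed, and the job is handed in when it is done.

```bash
ls; mkdir -p pics
python3 - <<'E'
from bench import status, vision, r
import cv2,numpy as np
print(status.get_obs())
for n in ["scene","top"]:
    p,d=vision.capture(n); cv2.imwrite(f"pics/{n}0.png",p); np.savez(f"{n}0.npz",p=p,d=d)
    m=vision.camera_model(n); print(n,m)
    for th in ["blue_unit","left_wheel","orange_unit"]:
        print(th,[(round(x["conf"],2),x["extent"]) for x in vision.recognise(th,n)])
print(vision.camera_model("wrist"))
E
```

```text
pics
{'t': 0.0, 'qpos': array([ 6.09566702e+01,  2.05986204e+01,  8.65967231e+01, -6.84043038e-04,
        7.29096005e+01, -6.59440927e+00]), 'joint_vel': array([ 0.02319108,  0.01070444, -0.03494313, -0.03577183, -0.08790769,
        0.0638476 ]), 'effort': array([-1.39295847e-03, -5.15367436e+01, -2.70730555e+01,  6.73362846e-02,
        3.52176558e-02, -1.12279406e-04]), 'ee_pos': array([0.22879171, 0.55393112, 0.22181752]), 'eef_rot': array([-1.79988597e+02,  1.04324787e-01,  6.75512915e+01]), 'contact_force': array([-0.03608576, -0.83388497, -0.05460184]), 'ft_torque': array([ 0.03782709,  0.01243429, -0.05236209]), 'gripper_width': 0.08751066732745787}
scene {'vertical_fov': 52.97140726856493, 'cx': 279.2389355090414, 'cy': 207.27657853012997, 'k1': 0.03352685850396851, 'T': array([[ 0.70594538, -0.38172095,  0.59659889,  1.10061884],
       [ 0.70818579,  0.39312558, -0.58645133, -0.6004296 ],
       [-0.01067753,  0.83650546,  0.54785454,  0.61605534],
       [ 0.        ,  0.        ,  0.        ,  1.        ]])}
blue_unit [(0.87, [289.7, 163.8, 373.6, 223.6]), (0.81, [247.9
[... 674 characters left out ...]
.5, 273.3, 149.0]), (0.64, [124.0, 280.4, 214.2, 359.4])]
left_wheel [(0.84, [161.1, 197.9, 175.0, 229.4]), (0.65, [136.0, 304.6, 157.7, 329.5]), (0.56, [206.0, 99.5, 220.4, 119.3])]
orange_unit [(0.94, [294.1, 140.0, 382.4, 219.4])]
{'vertical_fov': 65.83488526946464, 'cx': 280.07438681754064, 'cy': 205.83915703195512, 'k1': -0.03914612992750695, 'mount': array([[ 9.99999977e-01, -2.10468491e-04, -4.73783278e-05,
         9.93054754e-04],
       [-2.15274322e-04, -9.59154699e-01, -2.82881984e-01,
        -7.84939724e-02],
       [ 1.40945985e-05,  2.82881988e-01, -9.59154722e-01,
        -1.62262081e-01],
       [ 0.00000000e+00,  0.00000000e+00,  0.00000000e+00,
         1.00000000e+00]])}
```

View pics/scene0.png

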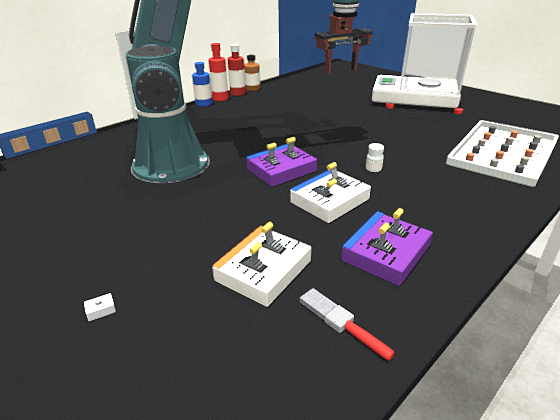

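View pics/top0.png

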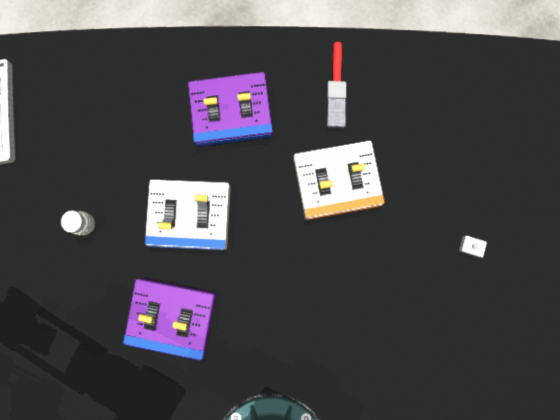

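The top view shows the white, blue-banded unit at about (147–229, 181–249). Its left bar is near (165,226), towards the front, and its right bar near (202,198), towards the rear. The purple look-alikes are above and below it in the picture, and the orange unit is to its right at (294–382,140–219). Next I'll measure the poses.

```bash
cat > h.py <<'E'
import numpy as np,cv2
from scipy.spatial.transform import Rotation as R
def cloud(d,m,T):
    f=210/np.tan(np.radians(m["vertical_fov"]/2)); v,u=np.mgrid[:420,:560].astype(float)
    K=np.array([[f,0,m["cx"]],[0,f,m["cy"]],[0,0,1]])
    xy=cv2.undistortPointsIter(np.stack([u.ravel(),v.ravel()],1)[:,None],K,np.array([m["k1"],0,0,0.]),None,None,(3,40,1e-9))[:,0]
    z=d.ravel(); P=np.stack([xy[:,0]*z,-xy[:,1]*z,-z],1)
    return (P@T[:3,:3].T+T[:3,3]).reshape(420,560,3)
def wristT(o,m):
    T=np.eye(4);T[:3,:3]=R.from_euler('xyz',o["eef_rot"],degrees=True).as_matrix();T[:3,3]=o["ee_pos"];return T@m["mount"]
def pose(P,mask):
    # top face -> rect; returns centre,yaw (front = -x)
    q=P[mask][:, :2].astype(np.float32); (c,s,a)=cv2.minAreaRect(q); b=cv2.boxPoints((c,s,a))
    if s[0]>s[1]: a+=90   # unit x is the short side
    a=(a+90)%180-90
    return np.array(c),s,a
E
python3 - <<'E'
from bench import vision,status
from h import *
for n,boxes in {"top":{"blue":(138,172,237,258),"orange":(286,132,391,225)},"scene":{"blue":(283,155,380,228)}}.items():
    z=np.load(n+"0.npz");m=vision.camera_model(n);P=cloud(z["d"],m,m["T"])
    for k,(l,t,r_,b) in boxes.items():
        w=np.zeros((420,560),bool);w[t:b,l:r_]=1
        hsv=cv2.cvtColor(z["p"],cv2.COLOR_BGR2HSV)
        mk=w&(abs(P[...,2]-.042)<.008)
        if n=="scene": mk&=~((hsv[...,0]>125)&(hsv[...,0]<155)&(hsv[...,1]>80))
        _,lab,st,_=cv2.connectedComponentsWithStats(mk.astype(np.uint8)); 
        mk=lab==1+st[1:,4].argmax()
        c,s,a=pose(P,mk);print(n,k,c,s,a,np.median(P[mk][:,2]))
        ye=w&(hsv[...,0]>20)&(hsv[...,0]<35)&(hsv[...,1]>150)&(hsv[...,2]>120)&(P[...,2]>.05)
        nn,lab,st,cen=cv2.connectedComponentsWithStats(ye.astype(np.uint8))
        ca,sa=np.cos(np.radians(a)),np.sin(np.radians(a))
        for i in range(1,nn):
            if st[i,4]>15:
                p=P[lab==i]; p=p-[*c,0]; x=p[:,0]*ca+p[:,1]*sa; y=-p[:,0]*sa+p[:,1]*ca
                print("bar",st[i,4],x.mean(),y.mean(),p[:,2].mean(),p[:,2].max())
E
```

```text
top blue [0.50180668 0.17982048] (0.1716090440750122, 0.14105594158172607) -2.2388229370117188 0.041020386778770734
top orange [ 0.57991338 -0.14123887] (0.14263269305229187, 0.17005442082881927) 11.050374031066895 0.041350394630319864
scene blue [0.50529867 0.17984606] (0.1733950525522232, 0.14161764085292816) -1.6406326293945312 0.040535670461729345
bar 22 -0.02888021563416264 0.029258429220631498 0.0816331692805445 0.08561035966791053
bar 20 0.030752388070782948 -0.041904457296964105 0.08141647976429403 0.08496295493854922
```

```bash
cat >> h.py <<'E'
# unit pose: centre C, yaw A ; tool target: tilt a about unit y (radial direction), grasp point at radius rad from axle
def target(C,A,y,a,rad,tip=0.019):
    U=R.from_euler('z',A,degrees=True).as_matrix()
    Rt=U@R.from_euler('y',a).as_matrix()@np.diag([1.,-1,-1])   # tool x=unit x when upright, z down
    r=rad-tip
    p=np.array([*C,0])+U@np.array([r*np.sin(a),y,.030+r*np.cos(a)])
    return p,Rt
def rel(o,p,Rt):
    R0=R.from_euler('xyz',o["eef_rot"],degrees=True).as_matrix()
    return np.round(np.r_[R0.T@(p-o["ee_pos"]),R.from_matrix(R0.T@Rt).as_rotvec()],4).tolist()
E
python3 - <<'E'
from bench import status
from h import *
o=status.get_obs()
print(rel(o,*target([.503,.180],-2.2,.02,0,.19)))
E
```

```text
[-0.2227, 0.3892, 0.0216, 0.0002, 0.0003, 1.2174]
```

```bash
python3 -m crank '[[-0.11,0.19,0.01,0,0,0.6],[-0.22,0.39,0.02,0,0,1.217],[-0.223,0.389,0.02,0,0,1.217],[-0.223,0.389,0.02,0,0,1.217],[-0.223,0.389,0.02,0,0,1.217],[-0.223,0.389,0.02,0,0,1.217],[-0.223,0.389,0.02,0,0,1.217],[-0.223,0.389,0.02,0,0,1.217],[-0.223,0.389,0.02,0,0,1.217],[-0.223,0.389,0.02,0,0,1.217],[-0.223,0.389,0.02,0,0,1.217]]' 100
cat > look.py <<'E'
import sys
from bench import status,vision
from h import *
tag=sys.argv[1]
o=status.get_obs();p,d=vision.capture("wrist");m=vision.camera_model("wrist")
cv2.imwrite(f"pics/{tag}.png",p);np.savez(tag+".npz",p=p,d=d)
P=cloud(d,m,wristT(o,m));hsv=cv2.cvtColor(p,cv2.COLOR_BGR2HSV)
print(o["t"],o["ee_pos"],o["eef_rot"],o["contact_force"])
mk=(abs(P[...,2]-.042)<.006)
_,lab,st,_=cv2.connectedComponentsWithStats(mk.astype(np.uint8));mk=lab==1+st[1:,4].argmax()
c,s,a=pose(P,mk);print("unit",c,s,a,np.median(P[mk][:,2]))
if len(sys.argv)>2: c=np.array([float(sys.argv[2]),float(sys.argv[3])]);a=float(sys.argv[4])
ye=(hsv[...,0]>20)&(hsv[...,0]<35)&(hsv[...,1]>120)&(hsv[...,2]>100)&(P[...,2]>.05)
nn,lab,st,cen=cv2.connectedComponentsWithStats(ye.astype(np.uint8))
ca,sa=np.cos(np.radians(a)),np.sin(np.radians(a))
for i in range(1,nn):
    if st[i,4]>100:
        q=P[lab==i]-[*c,0];x=q[:,0]*ca+q[:,1]*sa;y=-q[:,0]*sa+q[:,1]*ca;z=q[:,2]
        # fit circle radius 7 in x-z, constrained to the arc of radius 60
        from scipy.optimize import least_squares
        f=lambda v:np.hypot(x-60e-3*np.sin(v[0]),z-.03-.06*np.cos(v[0]))-.007
        best=min((least_squares(f,[g],loss="soft_l1",f_scale=.001) for g in(-.7,-.3,0,.3,.7)),key=lambda k:k.cost)
        print("bar",cen[i],st[i,4],"x",x.min(),x.max(),"y",(y.min()+y.max())/2,"ztop",z.max(),"a",best.x,"rms",np.sqrt(np.mean(f(best.x)**2)))
E
python3 look.py w1
```

```text
t: 1.78
ee_pos: [0.5024, 0.2011, 0.2026]
eef_rot: [180.0, 0.0, -2.0]
contact_force: [-1.2, -0.5, 0.0]
gripper_width: 0.0877
1.775 [0.50242149 0.20111496 0.20264643] [ 1.79995086e+02  2.58590703e-02 -2.04131373e+00] [-1.24808539 -0.47327016  0.01211551]
unit [0.28396702 0.21644492] (0.1700597107410431, 0.1408940553665161) -9.905754089355469 0.042489848634185895
bar [ 32.43006993 156.87237762] 572 x -0.007049263795438885 0.007349578823911543 y 0.03500576957385888 ztop 0.09876109449024356 a [-0.01345103] rms 0.0010881099153181438
bar [248.98194131 183.41083521] 443 x 0.17945068182669477 0.1953318527323177 y 0.0352440479238777 ztop 0.09081968620149383 a [1.27445068] rms 0.1296787373237268
bar [ 38.39562624 231.75745527] 503 x -0.005970227809283928 0.20684971387154516 y 0.026408663795584174 ztop 0.3649016049056836 a [-0.00693726] rms 0.015091832874025279
bar [313.57840617 255.6066838 ] 389 x 0.20684971387154516 0.26417405131789945 y 0.030898397587854863 ztop 0.3649016049056836 a [1.3480896] rms 0.19597031910335655
bar [523.27155172 264.61206897] 464 x 0.20684971387154516 0.46223196511239617 y 0.04079886042797853 ztop 0.3649016049056836 a [1.42866821] rms 0.3901393899056321
bar [ 89.4548495  337.81605351] 299 x 0.16750281359143487 0.17146359569016822 y 0.04255011074907225 ztop 0.3051744620643573 a [0.55680313] rms 0.2532456717083683
bar [470.41925466 338.50931677] 322 x 0.20684971387154516 0.2602397492917729 y 0.07426699015366241 ztop 0.3649016049056836 a [0.75933838] rms 0.3080455399013076
bar [418.6975875  393.26911315] 2943 x 0.20684971387154516 0.2794843208267869 y 0.07070963743132176 ztop 0.3649016049056836 a [0.71638184] rms 0.3060512512610656
```

```bash
sleep 0
```

```text
(no output)
```

View pics/w1.png

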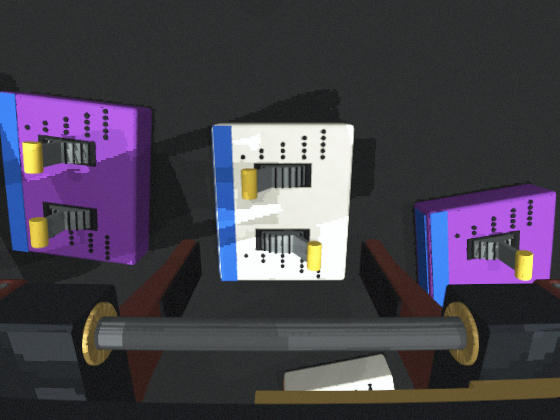

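In the wrist view the blue unit is at (213–353,123–280). Its left bar is near (249,183), at the front, and its right bar near (314,256), at the rear. The other detections are purple units and gripper parts, so I'll restrict the fit to the blue unit.

```bash
cat > fit.py <<'E'
import sys
from h import *
def fit(p,d,T,m,win,C=None,A=None,zmax=.11):
    P=cloud(d,m,T);hsv=cv2.cvtColor(p,cv2.COLOR_BGR2HSV)
    l,t,r_,b=win;w=np.zeros((420,560),bool);w[t:b,l:r_]=1
    if C is None:
        mk=w&(abs(P[...,2]-.042)<.006)
        _,lab,st,_=cv2.connectedComponentsWithStats(mk.astype(np.uint8));mk=lab==1+st[1:,4].argmax()
        C,s,A=pose(P,mk);print("unit",C,s,A,"z",np.median(P[mk][:,2]))
    ye=w&(hsv[...,0]>18)&(hsv[...,0]<35)&(hsv[...,1]>120)&(hsv[...,2]>80)&(P[...,2]>.05)&(P[...,2]<zmax)
    nn,lab,st,cen=cv2.connectedComponentsWithStats(ye.astype(np.uint8))
    ca,sa=np.cos(np.radians(A)),np.sin(np.radians(A))
    from scipy.optimize import least_squares
    for i in range(1,nn):
        if st[i,4]>60:
            q=P[lab==i]-[*C,0];x=q[:,0]*ca+q[:,1]*sa;y=-q[:,0]*sa+q[:,1]*ca;z=q[:,2]
            f=lambda v:np.hypot(x-60e-3*np.sin(v[0]),z-.03-.06*np.cos(v[0]))-.007
            k=min((least_squares(f,[g],loss="soft_l1",f_scale=.001) for g in(-.7,-.3,0,.3,.7)),key=lambda k:k.cost)
            print("bar",cen[i].round(),st[i,4],"x",x.min().round(4),x.max().round(4),"y",y.min().round(4),y.max().round(4),"ztop",z.max().round(4),"a",k.x.round(3),"rms",np.sqrt(np.mean(f(k.x)**2)).round(4))
    return C,A
E
python3 - <<'E'
from fit import *
from bench import status,vision
o=status.get_obs();m=vision.camera_model("wrist");z=np.load("w1.npz")
C,A=fit(z["p"],z["d"],wristT(o,m),m,(205,115,360,285))
for n in(["top",(138,172,237,258)],["scene",(283,155,380,228)]):
    mm=vision.camera_model(n[0]);zz=np.load(n[0]+"0.npz");fit(zz["p"],zz["d"],mm["T"],mm,n[1])
E
```

```text
unit [0.50318676 0.18209562] (0.1684025228023529, 0.14039257168769836) -2.0393753051757812 z 0.04227844688684043
bar [249. 183.] 444 x -0.0362 -0.0228 y 0.0228 0.0485 ztop 0.0908 a [-0.518] rms 0.0009
bar [314. 256.] 387 x 0.0238 0.0366 y -0.0477 -0.0211 ztop 0.0909 a [0.532] rms 0.0013
unit [0.50200838 0.1798126 ] (0.1716090440750122, 0.14065216481685638) -2.2388229370117188 z 0.04102926579366073
unit [0.50517458 0.17984962] (0.1733950525522232, 0.1413692831993103) -1.6406326293945312 z 0.040568543700437054
```

```bash
cat >> h.py <<'E'
def tgt(y,a,th,depth,C=(.503,.181),A=-2.04):
    """tool tilt th about unit y; TCP 'depth' past the bar centre (bar angle a)"""
    U=R.from_euler('z',A,degrees=True).as_matrix()
    Rt=U@R.from_euler('y',th).as_matrix()@np.diag([1.,-1,-1])
    bar=np.array([*C,0])+U@np.array([.06*np.sin(a),y,.03+.06*np.cos(a)])
    return bar+Rt[:,2]*depth,Rt
E
python3 - <<'E'
from bench import status
from h import *
o=status.get_obs()
for d in(-.04,.012): print(rel(o,*tgt(.035,-.52,-.26,d)))
E
```

```text
[-0.039, -0.015, 0.082, 0.0001, 0.2603, -0.0001]
[-0.0256, -0.0151, 0.1322, 0.0001, 0.2603, -0.0001]
```

```bash
python3 -m crank '[[-0.02,-0.008,0.04,0,0.13,0],[-0.039,-0.015,0.06,0,0.26,0],[-0.039,-0.015,0.082,0,0.26,0],[-0.039,-0.015,0.082,0,0.26,0],[-0.035,-0.015,0.097,0,0.26,0],[-0.03,-0.015,0.115,0,0.26,0],[-0.0256,-0.015,0.132,0,0.26,0],[-0.0256,-0.015,0.132,0,0.26,0],[-0.0256,-0.015,0.132,0,0.26,0]]' 48 15
python3 - <<'E'
from bench import status,vision
from fit import *
o=status.get_obs();m=vision.camera_model("wrist");p,d=vision.capture("wrist");cv2.imwrite("pics/w2.png",p)
t,Rt=tgt(.035,-.52,-.26,.012);print(rel(o,t,Rt),o["contact_force"])
fit(p,d,wristT(o,m),m,(60,60,500,320),(.503,.181),-2.04)
E
```

```text
t: 2.95
ee_pos: [0.4785, 0.2173, 0.0717]
eef_rot: [-180.0, -15.0, -2.1]
contact_force: [-0.7, 0.6, 0.5]
gripper_width: 0.042
[-0.0013, 0.0004, 0.0009, -0.0004, -0.0011, -0.0003] [-0.74789456  0.646402    0.46536966]
bar [278. 268.] 1370 x -0.0366 -0.0232 y 0.0234 0.0502 ztop 0.0902 a [-0.517] rms 0.0013
```

View pics/w2.png

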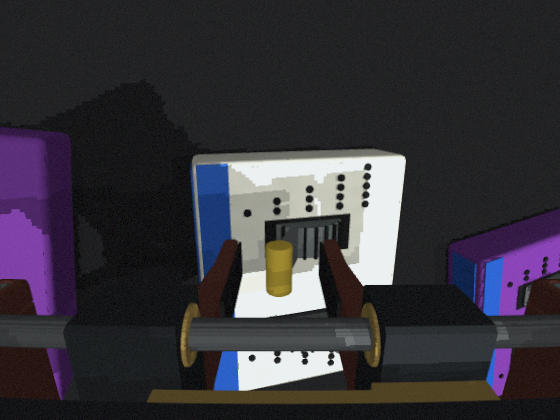

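The left bar, at (278,268), is centred between the fingers, and nothing is touching yet. I'll close on it.

```bash
python3 -m crank '[[0,0,0,0,0,0],[0,0,0,0,0,0],[0,0,0,0,0,0],[0,0,0,0,0,0]]' 0 15
python3 - <<'E'
from bench import status,vision
from fit import *
o=status.get_obs();m=vision.camera_model("wrist");p,d=vision.capture("wrist");cv2.imwrite("pics/w3.png",p)
fit(p,d,wristT(o,m),m,(60,60,500,320),(.503,.181),-2.04)
for i in range(0,9):
    a=-.52+.88*i/8; print(rel(o,*tgt(.035,a,a/2,.012)))
E
```

```text
t: 3.5
ee_pos: [0.4783, 0.2173, 0.0719]
eef_rot: [-180.0, -15.0, -2.1]
contact_force: [-1.4, -0.2, 3.5]
gripper_width: 0.0136
bar [280. 267.] 1428 x -0.0375 -0.0227 y 0.0236 0.0503 ztop 0.0904 a [-0.508] rms 0.0013
[-0.0011, 0.0004, 0.0012, -0.0005, -0.0014, -0.0004]
[0.0047, 0.0004, -0.0002, -0.0005, -0.0564, -0.0004]
[0.0106, 0.0004, -0.0008, -0.0005, -0.1114, -0.0004]
[0.0165, 0.0004, -0.0008, -0.0005, -0.1664, -0.0003]
[0.0224, 0.0004, -0.0001, -0.0005, -0.2214, -0.0003]
[0.0282, 0.0004, 0.0013, -0.0006, -0.2764, -0.0003]
[0.0338, 0.0004, 0.0033, -0.0006, -0.3314, -0.0003]
[0.0391, 0.0004, 0.006, -0.0006, -0.3864, -0.0003]
[0.044, 0.0004, 0.0093, -0.0006, -0.4414, -0.0003]
```

```bash
python3 -m crank '[[0.005,0,-0.001,0,-0.056,0],[0.0106,0,-0.001,0,-0.111,0],[0.0165,0,-0.001,0,-0.166,0],[0.0224,0,0,0,-0.221,0],[0.028,0,0.0013,0,-0.276,0],[0.0338,0,0.0033,0,-0.331,0],[0.039,0,0.006,0,-0.386,0],[0.044,0,0.0093,0,-0.441,0],[0.044,0,0.0093,0,-0.441,0],[0.044,0,0.0093,0,-0.441,0]]' 0 15
python3 - <<'E'
from bench import status,vision
from fit import *
o=status.get_obs();m=vision.camera_model("wrist");p,d=vision.capture("wrist");cv2.imwrite("pics/w4.png",p)
fit(p,d,wristT(o,m),m,(60,60,500,320),(.503,.181),-2.04)
print(rel(o,*tgt(.035,.36,.18,.012)))
E
```

```text
t: 4.8
ee_pos: [0.5232, 0.2155, 0.074]
eef_rot: [-180.0, 10.2, -2.0]
contact_force: [0.4, -0.4, -1.3]
gripper_width: 0.0133
bar [280. 269.] 1453 x 0.0085 0.028 y 0.0236 0.0502 ztop 0.0949 a [0.354] rms 0.0014
[-0.0, 0.0002, -0.0003, -0.0003, -0.0016, -0.0001]
```

View pics/w4.png

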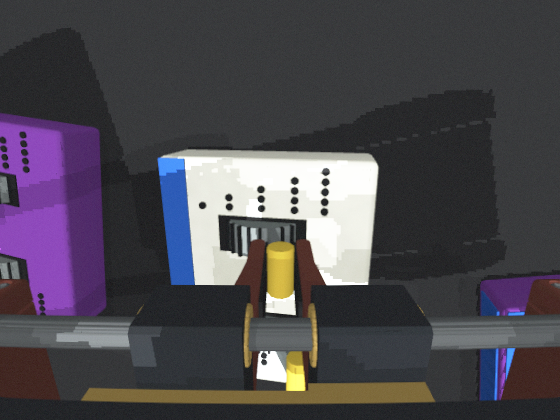

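The left bar is at a ≈ 0.354 and still held at (280,269), against a target of 0.36. I'll release it, retreat and look again.

```bash
python3 -m crank '[[0,0,0,0,0,0],[0,0,0,0,0,0],[0,0,0,0,0,0],[0,0,-0.03,0,0,0],[0,0,-0.07,0,0,0],[0,0.02,-0.12,0,0.18,0],[0,0.02,-0.12,0,0.18,0],[0,0.02,-0.12,0,0.18,0],[0,0.02,-0.12,0,0.18,0]]' 48 15
python3 - <<'E'
from bench import status,vision
from fit import *
o=status.get_obs();m=vision.camera_model("wrist");p,d=vision.capture("wrist");cv2.imwrite("pics/w5.png",p);np.savez("w5.npz",p=p,d=d)
fit(p,d,wristT(o,m),m,(180,100,400,320),(.503,.181),-2.04)
fit(p,d,wristT(o,m),m,(180,100,400,320))
for q in(-.04,.012): print(rel(o,*tgt(-.035,.53,.26,q)))
E
```

```text
t: 5.98
ee_pos: [0.543, 0.1948, 0.1906]
eef_rot: [180.0, 0.1, -2.0]
contact_force: [0.4, -0.0, 0.1]
gripper_width: 0.0421
bar [258. 182.] 518 x 0.012 0.0274 y 0.024 0.0499 ztop 0.0948 a [0.353] rms 0.0019
bar [270. 256.] 420 x 0.0229 0.0362 y -0.0458 -0.0199 ztop 0.0904 a [0.533] rms 0.0014
unit [0.50397837 0.18249258] (0.168341726064682, 0.14011645317077637) -2.0878067016601562 z 0.04223932052455068
bar [258. 182.] 518 x 0.011 0.0264 y 0.0225 0.0484 ztop 0.0948 a [0.339] rms 0.002
bar [270. 256.] 420 x 0.022 0.0353 y -0.0473 -0.0214 ztop 0.0904 a [0.523] rms 0.0014
[0.0012, 0.0502, 0.0702, 0.0003, -0.2583, 0.0]
[-0.0121, 0.0502, 0.1205, 0.0003, -0.2583, 0.0]
```

View pics/w5.png

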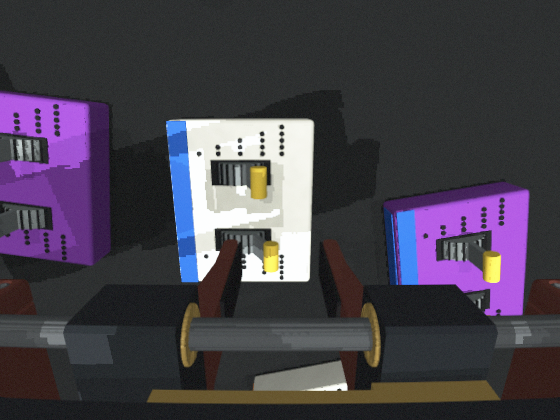

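The left bar is released at (258,182) and reads about 0.34–0.35. On to the right wheel.

```bash
python3 -m crank '[[0,0.025,0.02,0,-0.13,0],[0.001,0.05,0.05,0,-0.258,0],[0.001,0.05,0.07,0,-0.258,0],[0.001,0.05,0.07,0,-0.258,0],[-0.004,0.05,0.088,0,-0.258,0],[-0.008,0.05,0.105,0,-0.258,0],[-0.012,0.05,0.1205,0,-0.258,0],[-0.012,0.05,0.1205,0,-0.258,0],[-0.012,0.05,0.1205,0,-0.258,0]]' 48 15
python3 - <<'E'
from bench import status,vision
from fit import *
o=status.get_obs();m=vision.camera_model("wrist");p,d=vision.capture("wrist");cv2.imwrite("pics/w6.png",p)
print(rel(o,*tgt(-.035,.53,.26,.012)),o["contact_force"])
fit(p,d,wristT(o,m),m,(60,60,500,320),(.503,.181),-2.04)
E
```

```text
t: 7.15
ee_pos: [0.5296, 0.1454, 0.0706]
eef_rot: [180.0, 14.8, -2.0]
contact_force: [0.8, 1.0, 0.0]
gripper_width: 0.0421
[-0.0005, 0.0004, 0.0006, 0.0002, -0.0011, 0.0002] [0.83993357 0.999433   0.02569546]
bar [256. 129.] 1851 x 0.0006 0.028 y 0.0235 0.0491 ztop 0.0958 a [0.351] rms 0.0013
bar [280. 269.] 1389 x 0.024 0.0376 y -0.0466 -0.0198 ztop 0.0903 a [0.529] rms 0.0013
```

View pics/w6.png

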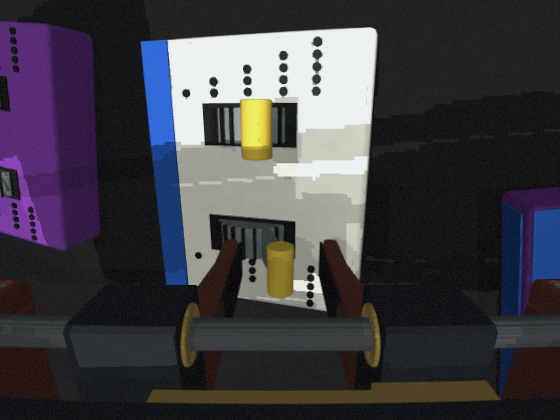

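The right bar, at (280,269), is centred between the fingers, and the left bar reads 0.351. I'll close on the right bar.

```bash
python3 -m crank '[[0,0,0,0,0,0],[0,0,0,0,0,0],[0,0,0,0,0,0],[0,0,0,0,0,0]]' 0 15
python3 - <<'E'
from bench import status
from h import *
o=status.get_obs()
for i in range(0,9):
    a=.53-.89*i/8; print(rel(o,*tgt(-.035,a,a/2,.012)))
E
```

```text
t: 7.7
ee_pos: [0.5299, 0.1454, 0.0709]
eef_rot: [180.0, 14.8, -2.0]
contact_force: [-0.2, 0.1, 1.3]
gripper_width: 0.0136
[-0.0008, 0.0004, 0.0009, 0.0001, -0.0068, 0.0001]
[-0.0066, 0.0004, -0.0005, 0.0001, 0.0489, 0.0001]
[-0.0126, 0.0004, -0.0013, 0.0001, 0.1045, 0.0001]
[-0.0186, 0.0004, -0.0013, 0.0001, 0.1601, 0.0001]
[-0.0246, 0.0004, -0.0007, 0.0001, 0.2157, 0.0001]
[-0.0304, 0.0004, 0.0007, 0.0001, 0.2714, 0.0001]
[-0.0361, 0.0004, 0.0027, 0.0001, 0.327, 0.0001]
[-0.0414, 0.0004, 0.0054, 0.0001, 0.3826, 0.0001]
[-0.0465, 0.0004, 0.0087, 0.0001, 0.4382, 0.0001]
```

```bash
python3 -m crank '[[-0.0066,0,-0.0005,0,0.049,0],[-0.0126,0,-0.0013,0,0.104,0],[-0.0186,0,-0.0013,0,0.16,0],[-0.0246,0,-0.0007,0,0.216,0],[-0.0304,0,0.0007,0,0.271,0],[-0.036,0,0.0027,0,0.327,0],[-0.0414,0,0.0054,0,0.383,0],[-0.0465,0,0.0087,0,0.438,0],[-0.0465,0,0.0087,0,0.438,0],[-0.0465,0,0.0087,0,0.438,0]]' 0 15
python3 - <<'E'
from bench import status,vision
from fit import *
o=status.get_obs();m=vision.camera_model("wrist");p,d=vision.capture("wrist");cv2.imwrite("pics/w7.png",p);np.savez("w7.npz",p=p,d=d,T=wristT(o,m))
print(rel(o,*tgt(-.035,-.36,-.18,.012)),o["contact_force"])
fit(p,d,wristT(o,m),m,(60,60,500,320),(.503,.181),-2.04)
E
```

```text
t: 8.95
ee_pos: [0.4821, 0.1473, 0.0748]
eef_rot: [-180.0, -10.2, -2.0]
contact_force: [-5.5, 2.1, 13.7]
gripper_width: 0.0132
[0.0006, 0.0006, 0.0005, -0.0001, 0.0024, 0.0] [-5.50637255  2.13888072 13.66499135]
bar [369. 128.] 1622 x 0.013 0.026 y 0.0236 0.0489 ztop 0.0953 a [0.348] rms 0.0006
bar [280. 268.] 1383 x -0.029 -0.0156 y -0.0466 -0.0199 ztop 0.0942 a [-0.374] rms 0.0013
```

View pics/w7.png

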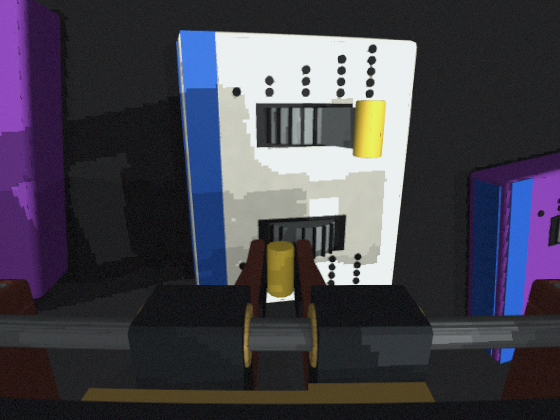

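```bash
python3 -m crank '[[0,0,0,0,0,0],[0,0,0,0,0,0],[0,0,0,0,0,0],[0,0,-0.03,0,0,0],[0,0,-0.07,0,0,0],[0.02,-0.02,-0.12,0,-0.18,0],[0.02,-0.02,-0.12,0,-0.18,0],[0.02,-0.02,-0.12,0,-0.18,0],[0.02,-0.02,-0.12,0,-0.18,0]]' 48 15
cat > dots.py <<'E'
import sys
from bench import status,vision
from fit import *
o=status.get_obs();m=vision.camera_model("wrist");p,d=vision.capture("wrist");tag=sys.argv[1];cv2.imwrite(f"pics/{tag}.png",p)
print(o["contact_force"])
T=wristT(o,m);win=(150,100,400,320)
fit(p,d,T,m,win,(.503,.181),-2.04); C,A=fit(p,d,T,m,win)
P=cloud(d,m,T);g=cv2.cvtColor(p,cv2.COLOR_BGR2GRAY)
n,lab,st,cen=cv2.connectedComponentsWithStats((g<75).astype(np.uint8))
ca,sa=np.cos(np.radians(A)),np.sin(np.radians(A));L=[]
for i in range(1,n):
    if 4<=st[i,4]<=60 and st[i,2]<9 and st[i,3]<9:
        q=np.median(P[lab==i],0)
        if abs(q[2]-.042)<.006:
            q=q-[*C,0];L.append((q[0]*ca+q[1]*sa,-q[0]*sa+q[1]*ca))
L=[k for k in L if abs(k[0])<.055 and .04<abs(k[1])<.083]
for s in(1,-1):
    Q=np.array(sorted(k for k in L if k[1]*s>0))
    nom=np.array([-40,-21,0,21,40])*1e-3
    if len(Q):
        j=np.abs(Q[:,:1]-nom).argmin(1)
        print("left" if s>0 else "right",[(k+1,int((j==k).sum()),round(1e3*float(np.mean(Q[j==k,0]-nom[k])),1)) for k in range(5) if (j==k).any()],"mean dx mm",1e3*np.mean(Q[:,0]-nom[j]))
E
python3 dots.py w8
```

```text
t: 10.12
ee_pos: [0.4799, 0.1669, 0.1951]
eef_rot: [180.0, 0.3, -2.0]
contact_force: [-0.0, 0.1, -0.1]
gripper_width: 0.0423
[-0.01068691  0.06950287 -0.10283891]
bar [333. 145.] 523 x 0.0133 0.0269 y 0.0239 0.049 ztop 0.0958 a [0.341] rms 0.0006
bar [282. 224.] 449 x -0.028 -0.0156 y -0.0461 -0.0197 ztop 0.094 a [-0.373] rms 0.0012
unit [0.5030787  0.17641655] (0.15624567866325378, 0.14086750149726868) -1.9570159912109375 z 0.04230468852222238
bar [333. 145.] 523 x 0.0131 0.0267 y 0.0285 0.0536 ztop 0.0958 a [0.339] rms 0.0006
bar [282. 224.] 449 x -0.0283 -0.0159 y -0.0415 -0.0151 ztop 0.094 a [-0.377] rms 0.0012
left [(1, 1, 1.0), (2, 2, -0.1), (3, 3, 0.3), (4, 4, 0.5), (5, 4, -0.2)] mean dx mm 0.2119299663163226
right [(1, 1, 0.4), (3, 3, -0.3), (4, 2, 0.3), (5, 4, -0.5)] mean dx mm -0.1836503717702829
```

View pics/w8.png

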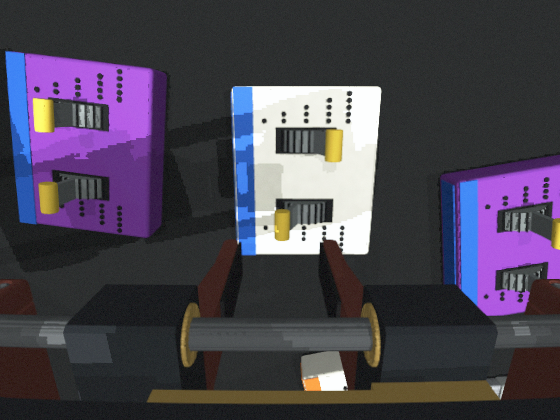

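Both bars are free, with the left at (333,145) and the right at (282,224). The detected dots lie within about 1 mm of their nominal positions, so the unit pose is confirmed. The left wheel reads about 0.34–0.35 (target 0.36) and the right about -0.375 (target -0.36), so each bar is about 1 mm off its row. The gripper is clear, so I'll hand in.

```bash
python3 -c "
from bench import r,status
print(status.get_obs()['contact_force']);print(r.sign_off())"
```

```text
[-0.06394578 -0.0549471   0.21210059]
the job is handed in; nothing more can be done
None
```

The blue-banded unit is set to 42 and handed in at about 10 s. I gripped each yellow bar in turn, swung it round its axle to the setting, then let go and backed off.

| Wheel | Setting | Target (rad) | Last reading (rad) |
|---|---|---|---|
| Left | 4 | 0.36 | 0.34–0.35 |
| Right | 2 | -0.36 | -0.37 to -0.38 |

- **Accuracy:** each bar is within about 1 mm of its row, which is inside the roughly 2 mm camera calibration error, so I left both as they were. The detected dots lay within about 1 mm of their nominal positions, which supports the unit's pose. The right-hand row of 2 dots was not detected in that check, so the right wheel was judged from the fitted pose and the other rows.
- **One check off:** in the last picture the fitted unit outline was 156 mm along y instead of 170 mm, because part of the unit was not picked up. I judged the bars against the earlier pose as well; along x the two agreed.
- **Contact:** the gripper was about 10 cm above the bars at hand-in, with about 0.2 N on the tool. The highest force I saw was about 14 N, while holding the right bar. I never moved towards the orange unit, and no contact with it or the purple units showed.

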